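# Find the hub that fits the keyed test shaft

## Robot

A 7-joint arm with a two-finger parallel gripper is mounted at the origin on the work surface. World frame = base frame: x ahead of the robot, y to its left, z up, the work surface at z = 0. Lengths are in m, angles in rad, forces in N, time in s.
With the tool pointing down it reaches from about 0.35 to 0.9 m from the base axis. Payload 8.1 kg.
Tool frame: the origin (TCP) lies on the centre line of the jaws, within the pads' length; the fingertips stand 19 mm ahead of it and the grasp point (between the pads) is the TCP (arm.tip_reach is the distance from the TCP to the fingertips, in m); z points along the fingers, y is the line along which they close (so a half turn about z gives the same grasp; the last joint's range is limited). The gripper opens to 92 mm and grips with 3 to 60 N. Pads are 19 mm wide; open, the fingers measure 130 mm over their backs; the gripper's body (75 mm by 190 mm) begins 47 mm behind the grasp point.
Start: joints at [1.177, 0.434, 0.025, 1.573, -0.012, 1.134, -0.075], TCP at [0.179, -0.599, 0.246] pointing down, gripper open.
Joint ranges: [-2.62, 2.62], [-0.44, 2.09], [-1.27, 1.32], [0.08, 2.57], [-1.32, 4.46], [0.12, 2], [-2.74, 2.74]. Speed limits (rad/s): [2.22, 2.22, 3.01, 3.01, 3.14, 3.14, 3.14].

## Interface

Orientations are given as a rotation vector (axis times angle).
In Python, from cell import arm gives the robot as it stands.
- The arm moves only by the tool arm_command, never from a script. Its argument "targets" is a list that holds one entry, the list of rows, each a list of 6 numbers: the shift along the tool's x, y, z in m, then the turn, a rotation vector about the tool's x, y, z in rad. A call has 1 to 10 rows; each row shifts and turns the commanded pose from where the row before left it, along the tool's axes as they then stand; what a row does not reach is not made up. A row lasts 1/8 s, in which the tool goes at most 62.5 mm and 10.7 degrees, less where a joint would pass 70% of its speed; a pose out of reach is approached as far as the arm can. A call with a gripper value outside its range is refused whole. "jaw" is the finger opening in m, from 0 to 0.0918, set as the call begins (left out, the last holds). The fingers move at their own pace and stop on an object; "newtons" is the grip in N (left out, the last holds). Time passes only in rows, so rows that do not move let the fingers close. It gives the time, the measured TCP pose, the force, the opening and the grip force at its end, in the units of the state.
- arm.observe(): the state, without advancing time (a new reading comes with each control period).
- arm.get_image(name): name is "scene" or "side" or "wrist"; returns a dict with "pixels" (384x512x3 uint8, red, green, blue), "z_map" (384x512 float32, m along the optical axis (not along the pixel's ray), 0 where there is no reading), "fx", "fy", "cx", "cy" (pixels), "dist" ([k1, k2, p1, p2, k3] as OpenCV has them; the pictures are not rectified), "xyz" and "rotation" of the camera in the world; the wrist camera has in their place "T_tool_cam" (4x4, takes a point from camera to tool coordinates, whose origin is the TCP and whose axes are the flange's). Camera axes: x right, y down, z forward; pixel columns grow to the right and rows downward; lengths in m; the calibration is good to about 2 mm. A picture is of the moment at which its call begins: read the wrist's pose just before it.
- arm.sign_off(): hands the job in; it is judged then, once.
The state is a dict: "clock": time; "joints": joint angles; "dq": joint speeds; "joint_efforts": joint torques, N m; "position": TCP position; "ee_rot": TCP orientation; "force": force on the tool from outside, world axes, zero at the start; "ft_torque": the same for the moment, N m; "width": opening from 0.0 (shut) to 1.0 (fully open); "gripper_force": force on a finger pad.
Only numpy, scipy, OpenCV 4.12 (cv2) and the standard library are available. Lean on these libraries where they do the work, as an engineer would, in place of code of your own. Each camera call takes 0.05 s, during which the arm holds its last target. There are 200 camera calls.

## Task

Lift off the hub that sits on top of the keys of the test shaft and stand it flat in the plywood tray. Then take the hub whose two keyways are spaced like the shaft's two keys, set it over the shaft about a quarter turn off so that it rests on top of the keys, let go of it, and take a fresh hold to turn it until it drops over the keys and sits fully home; let go. Do not let a hub fall, and leave the other hubs and the things on the bench where they are.

Things in the scene. Friction and masses are not known exactly. Their poses are not given: they have to be found in the camera images.
- shaft_seat (a point): Point on the test shaft's axis at its seat, the flat face 25 mm over the bench on which the underside of a hub rests when home. z up, +x to one key, the other key 120 degrees anticlockwise seen from above. A hub whose keyways are not over the keys rests on the keys' tops, 18 mm over the seat, where it may lean up to about 6 degrees and can be turned freely.
- shaft: Fixed upright steel test shaft on a round foot 116 mm across. Shaft 31 mm thick, its top 85 mm over the bench, the last 12 mm tapering to 23 mm. Two keys, each 11 mm wide, stand out to 23.5 mm from the axis and end 43 mm over the bench; above them the shaft is plain. Origin at the centre of its underside, axes as at the seat.
- hub_wide_mid (a point): Aluminium hub, boss up: flange 80 mm across, 12 mm thick, at the bottom; boss 60 mm across above it; 44 mm high in all, 240 g; through bore 34 mm. Keyways: slots 15 mm wide in the bore wall, to 25 mm from the axis, full height. This one has TWO keyways 120 degrees apart. Point: on its axis, half-way up; z up, +x to one keyway, the other 120 degrees anticlockwise from above. Fits the shaft only with +x along the shaft's +x.
- hub_opposite_mid (a point): Hub of the same outer shape, size and bore, with TWO keyways opposite each other (180 degrees apart). At the start it sits on the test shaft, perched on the keys (its underside 18 mm over the seat): it does not fit. Point: on its axis, half-way up; z up, +x to one keyway.
- hub_close_mid (a point): Hub of the same outer shape, size and bore, with TWO keyways 70 degrees apart: does not fit. Stays on the bench. Point: on its axis, half-way up; z up, +x to one keyway.
- hub_single_mid (a point): Hub of the same outer shape, size and bore, with ONE keyway: does not fit. Stays on the bench. Point: on its axis, half-way up; z up, +x to the keyway.
- tray: Fixed low square plywood tray, 180 x 180 mm outside, walls 7 mm thick and 24 mm high, floor 7 mm thick. Origin at the centre of its underside; x and y along its sides. Empty.
- mallet: Wooden mallet lying on the bench, head 125 x 75 x 62 mm, handle 26 mm thick along its x. Bystander. Origin underneath.
- glue: White glue bottle, 60 mm across, 170 mm high. Bystander. Origin at its underside.
- tin: Filler tin, 84 mm across, 75 mm high. Bystander. Origin at its underside.
- chisel: Chisel with a wooden handle, 210 mm long, lying along its x. Bystander. Origin underneath.
- offcut: Wood offcut 100 x 45 x 20 mm. Bystander. Origin at its underside.
- spacer: Steel spacer ring 30 mm across, 10 mm high, lying among the hubs. Bystander. Origin at its underside.
Things that resemble listed ones, but are neither listed nor needed, are in the scene too. What is shaped like the part that bears hub_wide_mid but orange or turquoise is not meant. Of the things that look like the shaft, the larger one is meant.

How it is judged:
On the way, in this order (a step that is already met when the one before it is completed fails the run):
1. the hub that did not fit stands flat in the tray, let go (x of hub_opposite_mid in the frame of tray between -0.055 and 0.055 m and y of hub_opposite_mid in the frame of tray between -0.055 and 0.055 m and z of hub_opposite_mid in the frame of tray below 0.034 m and angle between hub_opposite_mid's own z axis and vertical below 0.12 rad and contact force between the fingers and hub_opposite below 0.2 N and linear speed of hub_opposite below 0.02 m/s), for 0.2 s.
2. the fitting hub rests on top of the keys, at least 35 degrees off, let go (horizontal distance between hub_wide_mid and shaft_seat below 0.007 m and z of hub_wide_mid in the frame of shaft_seat between 0.036 and 0.044 m and angle between hub_wide_mid's own z axis and vertical below 0.15 rad and angle between the x axis of hub_wide_mid and the x axis of shaft_seat, either way round above 0.6 rad and contact force between each of the arm, the fingers and hub_wide below 0.2 N and linear speed of hub_wide below 0.02 m/s), for 0.2 s.
3. the fingers hold the fitting hub again, still up on the keys (contact force between the fingers and hub_wide above 2 N and horizontal distance between hub_wide_mid and shaft_seat below 0.008 m and z of hub_wide_mid in the frame of shaft_seat above 0.034 m), for 0.1 s.
4. the fitting hub is home over the keys, let go (horizontal distance between hub_wide_mid and shaft_seat below 0.004 m and z of hub_wide_mid in the frame of shaft_seat between 0.018 and 0.0245 m and angle between hub_wide_mid's own z axis and vertical below 0.05 rad and angle between the x axis of hub_wide_mid and the x axis of shaft_seat, either way round below 0.25 rad and contact force between each of the arm, the fingers and hub_wide below 0.2 N and linear speed of hub_wide below 0.02 m/s), for 0.2 s.
At the end, for the whole second after the job is handed in: The hub with keyways 120 degrees apart is home on the shaft: on the seat (2.5 mm), centred (4 mm), upright (3 degrees). The hub with opposite keyways stands flat in the tray, at most 55 mm from its middle along each side. Both at rest, let go. All else within 30 mm of where it was (all of step 1 and all of step 4 and not (distance of hub_close_mid from where it was at the start of the episode above 0.03 m) and not (distance of hub_single_mid from where it was at the start of the episode above 0.03 m) and not (distance of mallet from where it was at the start of the episode above 0.03 m) and not (distance of glue from where it was at the start of the episode above 0.03 m) and not (distance of tin from where it was at the start of the episode above 0.03 m) and not (distance of chisel from where it was at the start of the episode above 0.03 m) and not (distance of offcut from where it was at the start of the episode above 0.03 m) and not (distance of spacer from where it was at the start of the episode above 0.03 m)); the robot touches nothing.
It fails at once if another hub or a thing on the bench is moved more than 30 mm (distance of any of hub_close_mid, hub_single_mid, mallet, glue, tin, chisel, offcut, spacer from where it was at the start of the episode above 0.03 m).
It fails at once if a hub is dropped from more than about 30 mm ((contact force between the fingers and hub_wide below 0.1 N and linear speed of hub_wide above 0.75 m/s) or (contact force between the fingers and hub_opposite below 0.1 N and linear speed of hub_opposite above 0.75 m/s)).
It also fails if it takes over 61 s, if anything falls off the work surface, if the arm or the gripper's body presses on something with over 40 N, if the wrist force passes 120 N, or if a joint passes its speed limit or range.

## Working session

There is one attempt and no reset: what is moved stays moved. The work goes in short steps, Python scripts to look and compute and a tool call to move; the robot and the scene stay as the last step left them, time stands still between calls to the robot, and variables do not carry over. Pictures are saved under pics/ and viewed, at most 11 in all, crops included, and the job is handed in when it is done.

Besides the shell and the picture viewer there is one more tool, called after "Call:" as a command line: name --argument value ..., lists and objects as JSON in quotes. arm_command: Moves the arm, as the interface text tells. Its arguments: {"type":"object","properties":{"targets":{"type":"array","items":{"type":"array","items":{"type":"array","items":{"type":"number"}}}},"jaw":{"type":"number"},"newtons":{"type":"number"}},"required":["targets"]}

```bash
mkdir -p pics; ls; python3 - <<'E'
from cell import arm
import cv2,numpy as np
s=arm.observe();print({k:np.round(v,3).tolist() for k,v in s.items()})
ims=[]
for n in("scene","side"):
    d=arm.get_image(n);np.savez(f"{n}0.npz",**{k:v for k,v in d.items()})
    cv2.imwrite(f"pics/{n}0.png",d["pixels"][:,:,::-1]);print(n,d["xyz"],np.round(d["rotation"],2).tolist(),d["fx"],d["dist"])
d=arm.get_image("wrist");print(d["T_tool_cam"])
E
```

```text
pics
{'clock': 0.0, 'joints': [1.177, 0.435, 0.025, 1.574, -0.012, 1.134, -0.075], 'dq': [-0.0, 0.0, 0.001, 0.002, -0.0, -0.002, -0.001], 'joint_efforts': [-0.0, -66.786, 0.985, -31.447, -0.061, 0.043, 0.0], 'position': [0.179, -0.598, 0.245], 'ee_rot': [-3.107, -0.455, 0.001], 'force': [-0.771, 0.062, -0.516], 'ft_torque': [-0.009, -0.023, -0.012], 'gripper_force': 0.0, 'width': 1.001}
scene [1.55869803 0.44275718 0.93071238] [-1.34, -2.06, 1.03] 484.14052526207024 [0.06388095 0.         0.         0.         0.        ]
side [0.04217637 0.70067348 0.72937182] [-0.72, 2.51, -1.22] 359.5262116893157 [-0.11083238  0.          0.          0.          0.        ]
[[ 9.75368415e-04 -9.61979484e-01 -2.73119975e-01  7.45622151e-02]
 [ 9.99999523e-01  9.53144292e-04  2.14054998e-04 -1.42273874e-03]
 [ 5.44062287e-05 -2.73120053e-01  9.61979955e-01 -1.39364018e-01]
 [ 0.00000000e+00  0.00000000e+00  0.00000000e+00  1.00000000e+00]]
```

View pics/scene0.png

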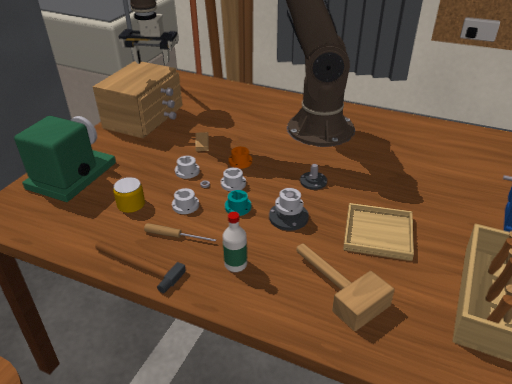

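View pics/side0.png

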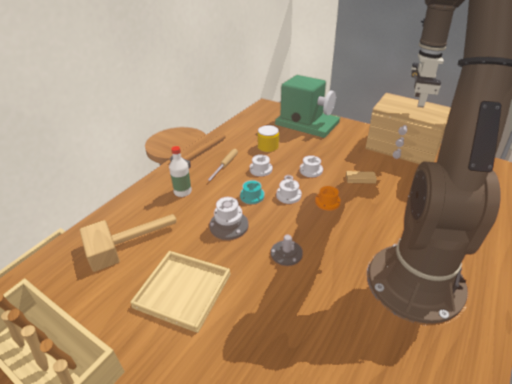

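The scene view shows the perched hub at (289,205), three silver hubs at (187,168), (233,180) and (185,201), the tray at (380,232), and the small decoy shaft at (314,177). The side view shows the same hubs at (228,212), (312,166), (289,189) and (261,165), and the tray at (182,290).

```bash
cat > h.py <<'E'
import numpy as np,cv2
from scipy.spatial.transform import Rotation as R
def Rm(r):
    r=np.asarray(r,float); return r if r.shape==(3,3) else R.from_rotvec(r).as_matrix()
def pose(d,s=None):
    if s is None: return Rm(d["rotation"]),np.asarray(d["xyz"],float)
    M=R.from_rotvec(s["ee_rot"]).as_matrix();T=np.asarray(d["T_tool_cam"])
    return M@T[:3,:3],np.asarray(s["position"])+M@T[:3,3]
def K(d): return np.array([[d["fx"],0,d["cx"]],[0,d["fy"],d["cy"]],[0,0,1]],float)
def ray(d,uv,s=None):
    C,o=pose(d,s)
    p=cv2.undistortPoints(np.array(uv,float).reshape(-1,1,2),K(d),np.asarray(d["dist"],float))[:,0]
    return o,np.c_[p,np.ones(len(p))]@C.T
def plane(d,uv,z,s=None):
    o,r=ray(d,uv,s); return o+r*((z-o[2])/r[:,2])[:,None]
def tri(a,b):
    (o1,r1),(o2,r2)=a,b; A=0;y=0
    for o,r in((o1,r1[0]),(o2,r2[0])):
        r=r/np.linalg.norm(r);P=np.eye(3)-np.outer(r,r);A=A+P;y=y+P@o
    return np.linalg.solve(A,y)
def proj(d,X,s=None):
    C,o=pose(d,s); return cv2.projectPoints(np.asarray(X,float).reshape(-1,3),cv2.Rodrigues(C.T)[0],-C.T@o,K(d),np.asarray(d["dist"],float))[0][:,0]
E
python3 - <<'E'
from h import *
a=np.load("scene0.npz");b=np.load("side0.npz")
for n,p,q in[("perch",(289,196),(228,206)),("A",(187,163),(312,162)),("B",(233,175),(289,185)),("C",(185,196),(261,161)),("orange",(240,153),(328,191)),("turq",(238,198),(252,186)),("tray",(380,232),(182,289)),("smallshaft",(314,166),(288,237)),
 ("glue",(234,217),(176,151)),("tin",(128,186),(268,131)),("spacer",(205,184),(288,179))]:
    X=tri(ray(a,[p]),ray(b,[q]));print(n,X.round(3),plane(a,[p],X[2]).round(3)[0],plane(b,[q],X[2]).round(3)[0])
print("traycorners",plane(a,[(350,207),(413,210),(412,257),(346,247)],.024).round(3).tolist())
print(plane(b,[(178,254),(229,269),(188,326),(133,294)],.024).round(3).tolist())
E
```

```text
perch [0.531 0.075 0.077] [0.532 0.075 0.077] [0.532 0.074 0.077]
A [ 0.448 -0.318  0.035] [ 0.452 -0.314  0.035] [ 0.449 -0.323  0.035]
B [ 0.452 -0.147  0.038] [ 0.456 -0.143  0.038] [ 0.453 -0.153  0.038]
C [ 0.606 -0.23   0.036] [ 0.608 -0.228  0.036] [ 0.607 -0.232  0.036]
orange [ 0.33  -0.181  0.04 ] [ 0.335 -0.177  0.04 ] [ 0.331 -0.186  0.04 ]
turq [ 0.552 -0.081  0.038] [ 0.555 -0.077  0.038] [ 0.553 -0.086  0.038]
tray [0.495 0.334 0.006] [0.497 0.336 0.006] [0.495 0.331 0.006]
smallshaft [0.334 0.083 0.059] [0.336 0.084 0.059] [0.334 0.081 0.059]
glue [0.764 0.018 0.16 ] [0.763 0.018 0.16 ] [0.763 0.019 0.16 ]
tin [ 0.668 -0.384  0.07 ] [ 0.669 -0.381  0.07 ] [ 0.669 -0.387  0.07 ]
spacer [ 0.493 -0.226  0.003] [ 0.493 -0.226  0.003] [ 0.493 -0.226  0.003]
traycorners [[0.445, 0.235, 0.024], [0.386, 0.404, 0.024], [0.579, 0.435, 0.024], [0.613, 0.27, 0.024]]
[[0.569, 0.258, 0.024], [0.423, 0.228, 0.024], [0.406, 0.412, 0.024], [0.575, 0.417, 0.024]]
```

Call:
arm_command --targets '[[[0.0, 0.0, -0.04, 0, 0, 0], [0.047, -0.032, -0.01, 0, 0, 0], [0.047, -0.032, -0.01, 0, 0, 0], [0.047, -0.032, 0, 0, 0, 0], [0.047, -0.032, 0, 0, 0, 0], [0.047, -0.032, 0, 0, 0, 0], [0.047, -0.032, 0, 0, 0, 0], [0.047, -0.032, 0, 0, 0, 0], [0.047, -0.032, 0, 0, 0, 0], [0.047, -0.032, 0, 0, 0, 0]]]' --jaw 0.0918

```text
clock: 1.4
position: [0.5026, -0.2002, 0.3057]
ee_rot: [3.108, 0.455, -0.0]
force: [0.5, -0.3, 0.5]
width: 1.002
gripper_force: 0.0
```

```bash
cat > w.py <<'E'
import sys,pickle
from h import *
from cell import arm
def shot(n):
    s=arm.observe();d=arm.get_image("wrist")
    cv2.imwrite(f"pics/{n}.png",d["pixels"][:,:,::-1]);pickle.dump((s,d),open(n+".pkl","wb"));return s,d
if __name__=="__main__":
    s,d=shot(sys.argv[1]);print(s["clock"],np.round(s["position"],4),np.round(s["ee_rot"],4),d["fx"])
    print("tool x,y",R.from_rotvec(s["ee_rot"]).as_matrix()[:2,:2].round(3).tolist())
E
python3 w.py w1
```

```text
1.4 [ 0.5026 -0.2002  0.3057] [ 3.1083e+00  4.5460e-01 -2.0000e-04] 286.6452674425858
tool x,y [[0.958, 0.286], [0.286, -0.958]]
```

View pics/w1.png

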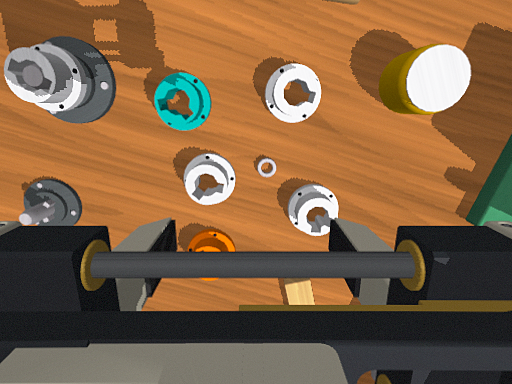

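Wrist view: silver hubs at (295,93), (210,180) and (313,210), the perched hub at (45,75), and the spacer at (266,168). I'll enlarge the bores next.

```bash
cat > rect.py <<'E'
from h import *
def rect(d,s,c,z,half=.045,n=300):
    # world-aligned top view patch: right=-y? no: right=+x, up=+y
    g=np.linspace(-half,half,n);X,Y=np.meshgrid(c[0]+g,c[1]-g)
    m=proj(d,np.c_[X.ravel(),Y.ravel(),np.full(X.size,z)],s).reshape(n,n,2).astype(np.float32)
    return cv2.remap(d["pixels"],m[...,0],m[...,1],cv2.INTER_CUBIC)
E
python3 - <<'E'
import pickle
from rect import *
s,d=pickle.load(open("w1.pkl","rb"))
out=[]
for n,uv in[("C",(295,93)),("B",(210,180)),("A",(313,210))]:
    c=plane(d,[uv],.044,s)[0];print(n,c.round(4))
    out.append(rect(d,s,c,.044,n=260))
cv2.imwrite("pics/r1.png",np.hstack(out)[:,:,::-1])
E
```

```text
C [ 0.6065 -0.2268  0.044 ]
B [ 0.4585 -0.1483  0.044 ]
A [ 0.4579 -0.3063  0.044 ]
```

View pics/r1.png

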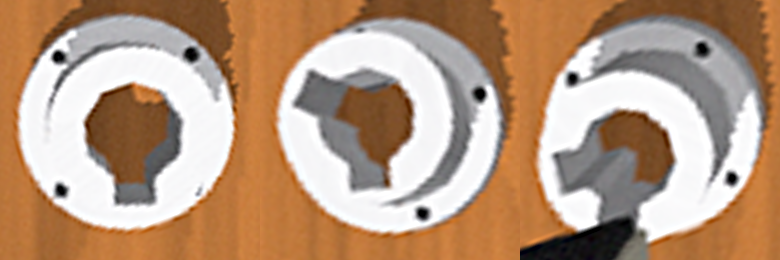

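The three bores read as follows: C has one keyway (single), B has keyways at about 152° and 272° (120° apart, so this is the wanted hub), and A has them about 65° apart (close). Next I'll look at the perched hub.

Call:
arm_command --targets '[[[0.008, -0.0425, 0.009, 0, 0, 0], [0.008, -0.0425, 0.009, 0, 0, 0], [0.008, -0.0425, 0.009, 0, 0, 0], [0.008, -0.0425, 0.009, 0, 0, 0], [0.008, -0.0425, 0.009, 0, 0, 0], [0.008, -0.0425, 0.009, 0, 0, 0], [0, 0, 0, 0, 0, 0]]]'

```text
clock: 2.33
position: [0.4736, 0.0598, 0.2512]
ee_rot: [-3.106, -0.464, 0.002]
force: [-0.0, -0.7, 0.6]
width: 0.999
gripper_force: 0.0
```

```bash
python3 w.py w2
```

```text
2.325 [0.4736 0.0598 0.2512] [-3.1059e+00 -4.6410e-01  1.8000e-03] 286.6452674425858
tool x,y [[0.956, 0.292], [0.292, -0.956]]
```

View pics/w2.png

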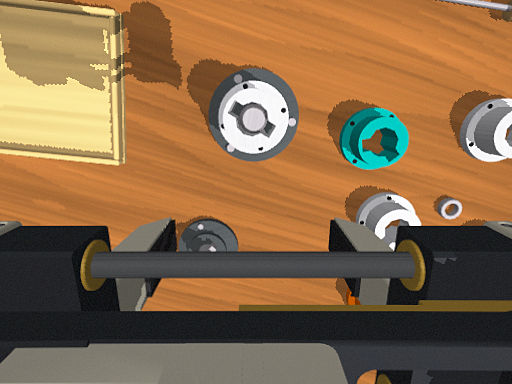

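```bash
python3 - <<'E'
import pickle
from rect import *
s1,d1=pickle.load(open("w1.pkl","rb"));s,d=pickle.load(open("w2.pkl","rb"))
X=tri(ray(d1,[(33,76)],s1),ray(d,[(254,119)],s));print("tri",X.round(4))
a=np.load("scene0.npz");b=np.load("side0.npz")
c=plane(d,[(254,119)],.085,s)[0];print(c)
p=rect(d,s,c,.087,half=.045,n=400)
q=rect(d,s,c,.055,half=.075,n=400)
cv2.imwrite("pics/r2.png",np.hstack([p,q])[:,:,::-1])
E
```

```text
tri [0.5327 0.0778 0.0849]
[0.53298809 0.07781444 0.085     ]
```

View pics/r2.png

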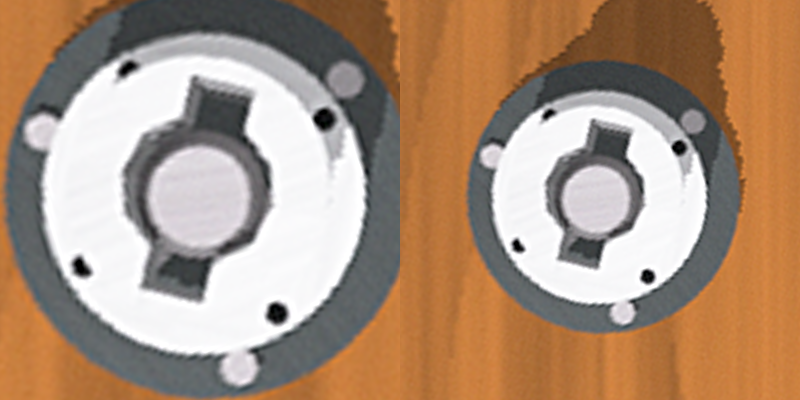

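The perched hub's top is centred on the shaft axis, and triangulation puts the shaft top at (0.533, 0.078, 0.085), which matches the text. It barely leans. I'll grasp it now.

Call:
arm_command --targets '[[[0.031, 0, 0.03, 0, 0, 0], [0.031, 0, 0.03, 0, 0, 0], [0, 0, 0.035, 0, 0, 0], [0, 0, 0.035, 0, 0, 0], [0, 0, 0.025, 0, 0, 0], [0, 0, 0.015, 0, 0, 0], [0, 0, 0, 0, 0, 0]]]'

```text
clock: 3.25
position: [0.5339, 0.0732, 0.0811]
ee_rot: [3.108, 0.454, -0.002]
force: [-0.3, -0.0, 0.1]
width: 1.001
gripper_force: 0.0
```

Call:
arm_command --targets '[[[0, 0, 0, 0, 0, 0], [0, 0, 0, 0, 0, 0], [0, 0, 0, 0, 0, 0], [0, 0, 0, 0, 0, 0], [0, 0, 0, 0, 0, 0]]]' --jaw 0.05 --newtons 25

```text
clock: 3.88
position: [0.5341, 0.0761, 0.0824]
ee_rot: [-3.106, -0.457, -0.001]
force: [-2.3, 4.4, 4.4]
width: 0.646
gripper_force: 25.0
```

Call:
arm_command --targets '[[[0, 0, -0.01, 0, 0, 0], [0, 0, -0.02, 0, 0, 0], [0, 0, -0.02, 0, 0, 0], [0, 0, -0.02, 0, 0, 0], [0, 0, -0.02, 0, 0, 0], [0, 0, 0, 0, 0, 0]]]'

```text
clock: 4.62
position: [0.5349, 0.0742, 0.173]
ee_rot: [3.108, 0.455, 0.004]
force: [-0.5, -0.9, -2.3]
width: 0.647
gripper_force: 25.0
```

```bash
python3 - <<'E'
from h import *
for n,seed in(("scene",(380,232)),("side",(182,290))):
    d=np.load(n+"0.npz");im=d["pixels"];h=cv2.cvtColor(im,cv2.COLOR_RGB2HSV)
    m=((h[...,0]<32)&(h[...,0]>14)&(h[...,1]>50)&(h[...,1]<150)&(h[...,2]>120)).astype(np.uint8)
    m=cv2.morphologyEx(m,cv2.MORPH_CLOSE,np.ones((5,5)))
    _,L=cv2.connectedComponents(m);k=L[seed[1],seed[0]]
    c=max(cv2.findContours((L==k).astype(np.uint8),0,1)[0],key=cv2.contourArea)
    ap=cv2.approxPolyDP(c,6,True)[:,0];print(n,k,ap.tolist(),cv2.contourArea(c))
    P=plane(d,ap,.024).round(3);print(P.tolist(),cv2.minAreaRect(P[:,:2].astype(np.float32)))
E
```

```text
scene 46 [[349, 203], [343, 248], [411, 258], [411, 211]] 2996.0
[[0.428, 0.227, 0.024], [0.619, 0.264, 0.024], [0.584, 0.433, 0.024], [0.393, 0.399, 0.024]] ((0.5060000419616699, 0.33149999380111694), (0.19620072841644287, 0.17551712691783905), 10.963388442993164)
side 2 [[450, 107], [385, 93], [369, 123], [340, 116], [325, 137], [309, 142], [297, 131], [298, 138], [271, 152], [271, 175], [256, 180], [262, 208], [250, 216], [254, 204], [243, 202], [248, 232], [202, 246], [198, 232], [215, 200], [239, 196], [254, 179], [245, 176], [247, 149], [257, 134], [273, 135], [257, 126], [276, 125], [280, 102], [260, 98], [214, 136], [164, 129], [146, 140], [162, 155], [180, 144], [186, 157], [225, 135], [193, 161], [190, 197], [143, 210], [173, 189], [168, 161], [116, 195], [108, 212], [97, 208], [97, 219], [92, 214], [73, 229], [59, 228], [0, 268], [0, 279], [15, 278], [0, 294], [27, 319], [19, 326], [0, 307], [0, 371], [11, 383], [116, 383], [125, 370], [114, 350], [29, 275], [47, 279], [71, 261], [77, 245], [96, 271], [120, 261], [116, 244], [168, 225], [176, 230], [165, 242], [186, 231], 
[... 2436 characters left out ...]
 0.024], [0.373, 0.107, 0.024], [0.357, -0.01, 0.024], [0.39, -0.108, 0.024], [0.445, -0.047, 0.024], [0.48, -0.084, 0.024], [0.506, -0.226, 0.024], [0.448, -0.211, 0.024], [0.52, -0.381, 0.024], [0.447, -0.4, 0.024], [0.407, -0.337, 0.024], [0.395, -0.257, 0.024], [0.44, -0.21, 0.024], [0.389, -0.121, 0.024], [0.352, -0.341, 0.024], [0.302, -0.286, 0.024], [0.219, -0.33, 0.024], [0.249, -0.396, 0.024], [0.348, -0.35, 0.024], [0.381, -0.546, 0.024], [0.352, -0.632, 0.024], [0.3, -0.533, 0.024], [0.218, -0.533, 0.024], [0.201, -0.604, 0.024], [0.165, -0.533, 0.024], [0.068, -0.585, 0.024]] ((0.6275569200515747, -0.28776276111602783), (1.968841791152954, 0.8996438384056091), 73.20748901367188)
```

Call:
arm_command --targets '[[[0.0065, -0.043, 0, 0, 0, 0], [0.0065, -0.043, 0, 0, 0, 0], [0.0065, -0.043, 0, 0, 0, 0], [0.0065, -0.043, 0, 0, 0, 0], [0.0065, -0.043, 0, 0, 0, 0], [0.0065, -0.043, 0, 0, 0, 0], [0, 0, 0.03, 0, 0, 0], [0, 0, 0.03, 0, 0, 0], [0, 0, 0, 0, 0, 0]]]'

```text
clock: 5.75
position: [0.4958, 0.3309, 0.1086]
ee_rot: [3.105, 0.455, -0.009]
force: [0.1, -0.2, -1.6]
width: 0.645
gripper_force: 25.0
```

```bash
python3 w.py w3
```

```text
5.75 [0.4958 0.3309 0.1086] [ 3.1051  0.455  -0.0085] 286.6452674425858
tool x,y [[0.958, 0.287], [0.287, -0.958]]
```

View pics/w3.png

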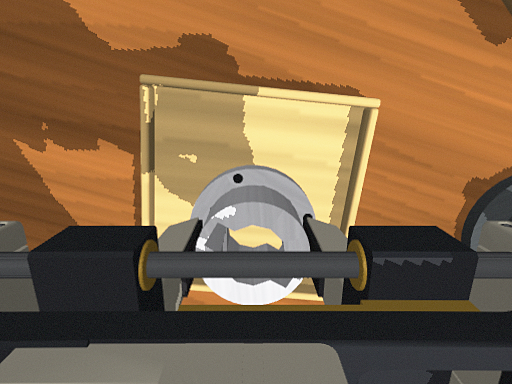

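The hub is held upright over the tray. The tray's far corners are at (141,77) and (379,101), so I'll check the centre from those.

```bash
python3 - <<'E'
import pickle
from h import *
s,d=pickle.load(open("w3.pkl","rb"))
P=plane(d,[(141,77),(379,101)],.024,s)[:,:2];e=P[1]-P[0];L=np.linalg.norm(e);e/=L
n=np.array([e[1],-e[0]]);n*=-np.sign(n@(P[0]-s["position"][:2]))
print(P,L,P.mean(0)+.09*n)
E
```

```text
[[0.56277942 0.43678423]
 [0.59727906 0.26398621]] 0.17620834780112518 [0.4917711  0.33276422]
```

Call:
arm_command --targets '[[[0, 0, 0.025, 0, 0, 0], [0, 0, 0.02, 0, 0, 0], [0, 0, 0.01, 0, 0, 0], [0, 0, 0.004, 0, 0, 0], [0, 0, 0.002, 0, 0, 0], [0, 0, 0, 0, 0, 0]]]'

```text
clock: 6.55
position: [0.4979, 0.3328, 0.0513]
ee_rot: [-3.108, -0.455, -0.001]
force: [0.1, -0.3, -2.8]
width: 0.646
gripper_force: 25.0
```

Call:
arm_command --targets '[[[0, 0, 0.002, 0, 0, 0], [0, 0, 0.002, 0, 0, 0], [0, 0, 0.001, 0, 0, 0], [0, 0, 0, 0, 0, 0]]]'

```text
clock: 7.05
position: [0.4976, 0.3326, 0.0464]
ee_rot: [3.108, 0.455, 0.001]
force: [-2.2, -1.5, 6.8]
width: 0.644
gripper_force: 25.0
```

Call:
arm_command --targets '[[[0, 0, 0, 0, 0, 0], [0, 0, 0, 0, 0, 0], [0, 0, 0, 0, 0, 0], [0, 0, -0.01, 0, 0, 0], [0, 0, -0.03, 0, 0, 0], [0, 0, -0.05, 0, 0, 0], [0, 0, -0.05, 0, 0, 0]]]' --jaw 0.078

```text
clock: 7.92
position: [0.4973, 0.3325, 0.1877]
ee_rot: [-3.108, -0.455, 0.0]
force: [1.3, -0.4, -0.5]
width: 0.846
gripper_force: 0.0
```

Call:
arm_command --targets '[[[-0.017, 0.0427, -0.012, 0, 0, 0], [-0.017, 0.0427, -0.012, 0, 0, 0], [-0.017, 0.0427, -0.012, 0, 0, 0], [-0.017, 0.0427, -0.012, 0, 0, 0], [-0.017, 0.0427, -0.012, 0, 0, 0], [-0.017, 0.0427, -0.012, 0, 0, 0], [0, 0, 0, 0, 0, 0]]]'

```text
clock: 8.8
position: [0.4735, 0.0542, 0.2592]
ee_rot: [3.108, 0.445, 0.003]
force: [-0.8, -0.1, -0.8]
width: 0.849
gripper_force: 0.0
```

```bash
python3 w.py w4; python3 - <<'E'
import pickle
from rect import *
from cell import arm
s,d=pickle.load(open("w4.pkl","rb"))
c=(.533,.078)
p=rect(d,s,c,.043,half=.04,n=400);q=rect(d,s,c,.085,half=.04,n=400)
k=arm.get_image("side")["pixels"][240:340,120:250]
v=np.hstack([cv2.resize(p,(300,300)),cv2.resize(q,(200,300)),cv2.resize(k,(300,300))])
v=np.hstack([cv2.resize(p,(400,400)),cv2.resize(k,(400,400))]) 
cv2.imwrite("pics/r4.png",v[:,:,::-1])
E
```

```text
8.8 [0.4735 0.0542 0.2592] [3.1081e+00 4.4550e-01 3.0000e-03] 286.6452674425858
tool x,y [[0.96, 0.281], [0.281, -0.96]]
```

View pics/r4.png

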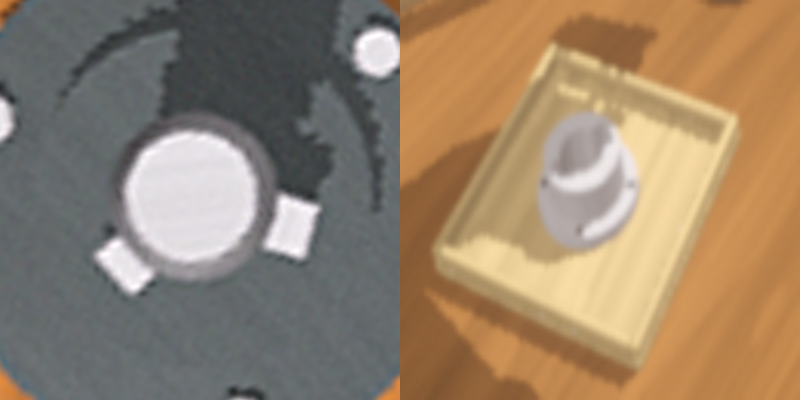

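The hub stands flat in the tray. The keys' tops in the rectified view (0.2 mm/px) are at (293,226) and (128,264). That puts the shaft axis at about (0.533, 0.0785), with shaft +x at about 223° and the other key at about 343°. Hub B's +x is at about 152°, so carried at its present yaw it lands about 71° off. Next I'll look closely at hub B.

Call:
arm_command --targets '[[[-0.022, 0.032, 0.009, 0, 0, 0], [-0.022, 0.032, 0.009, 0, 0, 0], [-0.022, 0.032, 0.009, 0, 0, 0], [-0.022, 0.032, 0.009, 0, 0, 0], [-0.022, 0.032, 0.009, 0, 0, 0], [-0.022, 0.032, 0.009, 0, 0, 0], [0, 0, 0, 0, 0, 0]]]' --jaw 0.0918

```text
clock: 9.78
position: [0.401, -0.165, 0.203]
ee_rot: [-3.109, -0.451, 0.003]
force: [1.4, 0.4, 0.9]
width: 0.998
gripper_force: 0.0
```

```bash
python3 w.py w5; python3 - <<'E'
import pickle
from rect import *
from cell import arm
s,d=pickle.load(open("w5.pkl","rb"));s1,d1=pickle.load(open("w1.pkl","rb"));print(np.round(s["joints"],2))
c=(.4585,-.148);out=[]
for z,r in((.044,30),(.012,40)):
  for (S,D) in((s,d),(s1,d1)):
    p=rect(D,S,c,z,half=.05,n=500);g=cv2.GaussianBlur(cv2.cvtColor(p,cv2.COLOR_RGB2GRAY),(0,0),2)
    H=cv2.HoughCircles(g,cv2.HOUGH_GRADIENT_ALT,1.5,30,param1=100,param2=.5,minRadius=int(r*5-10),maxRadius=int(r*5+10))
    print(z,None if H is None else [(round(c[0]+(x-249.5)*.0002,4),round(c[1]-(y-249.5)*.0002,4),round(R_*.2,1)) for x,y,R_ in H[0][:3,:3]])
    out.append(p)
cv2.imwrite("pics/r5.png",cv2.resize(np.hstack([out[0],out[2]]),(800,400))[:,:,::-1])
E
```

```text
9.775 [ 0.401 -0.165  0.203] [-3.1086e+00 -4.5140e-01  2.7000e-03] 286.6452674425858
tool x,y [[0.959, 0.284], [0.284, -0.959]]
[ 0.46  0.19 -0.22  2.06  0.05  0.9  -1.07]
0.044 None
0.044 [(np.float32(0.4482), np.float32(-0.1452), np.float32(30.1))]
0.012 [(np.float32(0.4494), np.float32(-0.1449), np.float32(40.1))]
0.012 [(np.float32(0.4518), np.float32(-0.1449), np.float32(39.7))]
```

View pics/r5.png

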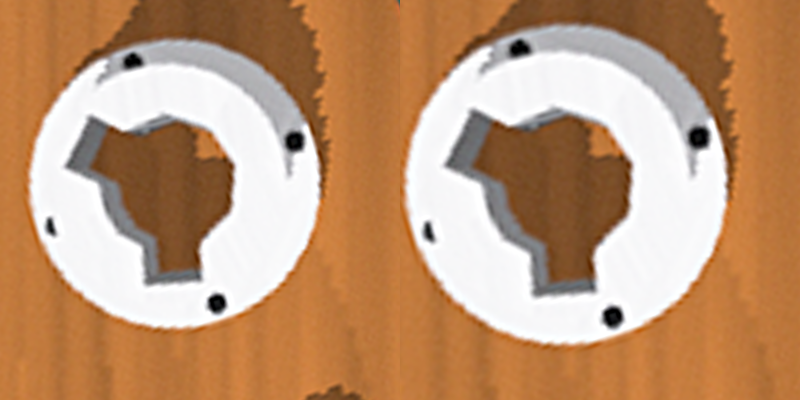

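Hub B is centred at about (0.450, -0.1447). Its keyway ends in the left patch are at (80,141) and (175,281), so +x is at about 153°. I'll go above it and check.

Call:
arm_command --targets '[[[0.0264, -0.0028, 0.03, 0, 0, 0], [0.0264, -0.0028, 0.03, 0, 0, 0], [0, 0, 0.03, 0, 0, 0], [0, 0, 0, 0, 0, 0]]]'

```text
clock: 10.32
position: [0.4503, -0.1409, 0.1123]
ee_rot: [-3.105, -0.46, 0.005]
force: [-0.8, 0.7, 0.8]
width: 1.004
gripper_force: 0.0
```

Call:
arm_command --targets '[[[-0.001, 0.0035, 0.025, 0, 0, 0], [0, 0, 0.025, 0, 0, 0], [0, 0, 0.016, 0, 0, 0], [0, 0, 0.01, 0, 0, 0], [0, 0, 0, 0, 0, 0]]]'

```text
clock: 10.95
position: [0.4512, -0.1466, 0.0381]
ee_rot: [-3.108, -0.456, -0.0]
force: [-1.0, 0.2, -0.7]
width: 1.001
gripper_force: 0.0
```

Call:
arm_command --targets '[[[0, 0, 0, 0, 0, 0], [0, 0, 0, 0, 0, 0], [0, 0, 0, 0, 0, 0], [0, 0, 0, 0, 0, 0], [0, 0, 0, 0, 0, 0]]]' --jaw 0.05 --newtons 25

```text
clock: 11.58
position: [0.4509, -0.147, 0.0379]
ee_rot: [3.108, 0.455, 0.0]
force: [-0.8, 1.3, 5.5]
width: 0.646
gripper_force: 25.0
```

Call:
arm_command --targets '[[[0, 0, -0.01, 0, 0, 0], [0, 0, -0.03, 0, 0, 0], [0, 0, -0.045, 0, 0, 0], [0, 0, -0.045, 0, 0, 0], [0.024, -0.032, 0, 0, 0, 0], [0.024, -0.032, 0, 0, 0, 0], [0.024, -0.032, 0, 0, 0, 0], [0.024, -0.032, 0, 0, 0, 0], [0.024, -0.032, 0, 0, 0, 0], [0.024, -0.032, 0, 0, 0, 0]]]'

```text
clock: 12.82
position: [0.5338, 0.0791, 0.168]
ee_rot: [3.108, 0.455, -0.001]
force: [1.2, -0.8, -2.3]
width: 0.645
gripper_force: 25.0
```

Call:
arm_command --targets '[[[0, 0, 0, 0, 0, 0], [0, 0, 0, 0, 0, 0], [0, 0, 0, 0, 0, 0]]]'

```text
clock: 13.2
position: [0.5334, 0.0767, 0.1677]
ee_rot: [3.108, 0.452, -0.001]
force: [0.4, 0.6, -2.8]
width: 0.642
gripper_force: 25.0
```

Call:
arm_command --targets '[[[0, 0, 0.025, 0, 0, 0], [0, 0, 0.015, 0, 0, 0], [0, 0, 0.01, 0, 0, 0], [0, 0, 0, 0, 0, 0]]]'

```text
clock: 13.7
position: [0.5334, 0.0779, 0.1172]
ee_rot: [3.108, 0.455, -0.002]
force: [-0.8, -0.7, -2.3]
width: 0.647
gripper_force: 25.0
```

```bash
python3 w.py w6; python3 -c "
from cell import arm;import cv2,numpy as np
a=[arm.get_image(n)['pixels'] for n in('scene','side')]
w=cv2.imread('pics/w6.png')[150:330,180:340,::-1]
v=np.hstack([cv2.resize(a[0][170:230,255:325],(266,300),interpolation=2),cv2.resize(a[1][180:240,195:265],(266,300),interpolation=2),cv2.resize(w,(266,300),interpolation=2)])
cv2.imwrite('pics/c6.png',v[:,:,::-1])"
```

```text
13.7 [0.5334 0.0779 0.1172] [ 3.1084e+00  4.5460e-01 -2.1000e-03] 286.6452674425858
tool x,y [[0.958, 0.286], [0.286, -0.958]]
```

View pics/c6.png

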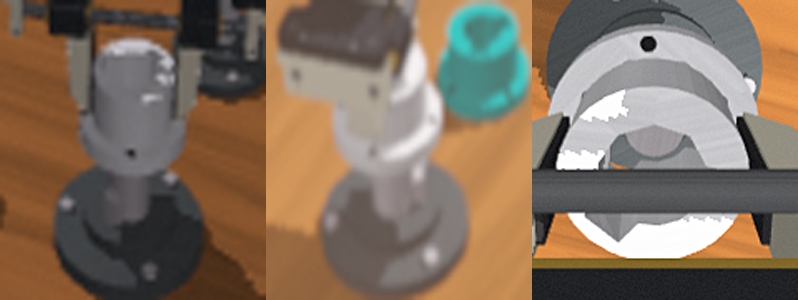

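The picture shows the hub held over the shaft, with the shaft's top inside the bore. There is no side force, so I'll lower it.

Call:
arm_command --targets '[[[0, 0, 0.008, 0, 0, 0], [0, 0, 0.01, 0, 0, 0], [0, 0, 0.01, 0, 0, 0], [0, 0, 0.005, 0, 0, 0], [0, 0, 0, 0, 0, 0]]]'

```text
clock: 14.48
position: [0.5335, 0.0781, 0.0842]
ee_rot: [3.108, 0.455, -0.002]
force: [-0.3, 0.0, -2.4]
width: 0.649
gripper_force: 25.0
```

Call:
arm_command --targets '[[[0, 0, 0.002, 0, 0, 0], [0, 0, 0.0015, 0, 0, 0], [0, 0, 0.001, 0, 0, 0], [0, 0, 0, 0, 0, 0]]]'

```text
clock: 14.98
position: [0.534, 0.0783, 0.0809]
ee_rot: [3.108, 0.455, 0.001]
force: [-2.2, -0.4, 4.1]
width: 0.647
gripper_force: 25.0
```

Call:
arm_command --targets '[[[0, 0, 0, 0, 0, 0], [0, 0, 0, 0, 0, 0], [0, 0, 0, 0, 0, 0], [0, 0, 0, 0, 0, 0], [0, 0, 0, 0, 0, 0], [0, 0, 0, 0, 0, 0]]]' --jaw 0.0918

```text
clock: 15.72
position: [0.5338, 0.0782, 0.0802]
ee_rot: [3.108, 0.455, 0.0]
force: [0.9, 0.2, 0.5]
width: 1.001
gripper_force: 0.0
```

```bash
python3 w.py w7; python3 - <<'E'
import pickle
s,d=pickle.load(open("w7.pkl","rb"));print([round(float(x),2) for x in s["joints"]],s["gripper_force"],s["width"])
E
```

```text
15.725 [0.5338 0.0782 0.0802] [3.1084 0.455  0.    ] 286.6452674425858
tool x,y [[0.958, 0.287], [0.287, -0.958]]
[-0.05, 0.51, -0.27, 1.94, 0.2, 0.71, -1.72] 0.0 1.000703070112796
```

Call:
arm_command --targets '[[[0, 0, 0, 0, 0, 0], [0, 0, 0, 0, 0, 0], [0, 0, 0, 0, 0, 0]]]'

```text
clock: 16.15
position: [0.5338, 0.0782, 0.0802]
ee_rot: [3.108, 0.455, 0.0]
force: [0.1, -0.2, -0.2]
width: 0.999
gripper_force: 0.0
```

Call:
arm_command --targets '[[[0, 0, 0, 0, 0, 0], [0, 0, 0, 0, 0, 0], [0, 0, 0, 0, 0, 0], [0, 0, 0, 0, 0, 0], [0, 0, 0, 0, 0, 0], [0, 0, 0, 0, 0, 0]]]' --jaw 0.05 --newtons 20

```text
clock: 16.9
position: [0.5338, 0.0782, 0.0803]
ee_rot: [3.108, 0.455, 0.0]
force: [0.0, 0.0, 1.0]
width: 0.645
gripper_force: 20.0
```

Call:
arm_command --targets '[[[0, 0, -0.001, 0, 0, -0.06], [0, 0, 0, 0, 0, -0.12], [0, 0, 0, 0, 0, -0.12], [0, 0, 0, 0, 0, -0.12], [0, 0, 0, 0, 0, 0]]]'

```text
clock: 17.52
position: [0.5335, 0.0779, 0.0808]
ee_rot: [-2.946, -1.092, 0.001]
force: [0.2, -0.6, -2.9]
width: 0.644
gripper_force: 20.0
```

Call:
arm_command --targets '[[[0, 0, 0, 0, 0, -0.12], [0, 0, 0, 0, 0, -0.12], [0, 0, 0, 0, 0, -0.12], [0, 0, 0, 0, 0, -0.12], [0, 0, 0, 0, 0, -0.12], [0, 0, 0, 0, 0, -0.12], [0, 0, 0, 0, 0, -0.08], [0, 0, 0, 0, 0, 0], [0, 0, 0, 0, 0, 0]]]'

```text
clock: 18.65
position: [0.5334, 0.078, 0.081]
ee_rot: [-2.29, -2.15, 0.001]
force: [-0.5, -0.2, -3.1]
width: 0.647
gripper_force: 20.0
```

Call:
arm_command --targets '[[[0, 0, 0.002, 0, 0, 0], [0, 0, 0.002, 0, 0, 0], [0, 0, 0.001, 0, 0, 0], [0, 0, 0, 0, 0, 0]]]'

```text
clock: 19.15
position: [0.5334, 0.0782, 0.076]
ee_rot: [-2.287, -2.153, 0.001]
force: [-2.0, 0.2, -4.0]
width: 0.646
gripper_force: 20.0
```

The hub has entered the keys, so I'll keep lowering it to the seat.

Call:
arm_command --targets '[[[0, 0, 0.003, 0, 0, 0], [0, 0, 0.003, 0, 0, 0], [0, 0, 0.003, 0, 0, 0], [0, 0, 0.002, 0, 0, 0], [0, 0, 0, 0, 0, 0]]]'

```text
clock: 19.77
position: [0.5335, 0.0781, 0.0648]
ee_rot: [-2.287, -2.154, 0.001]
force: [-4.2, 0.0, -5.2]
width: 0.649
gripper_force: 20.0
```

Call:
arm_command --targets '[[[0, 0, 0.0015, 0, 0, 0], [0, 0, 0.001, 0, 0, 0], [0, 0, 0, 0, 0, 0]]]'

```text
clock: 20.15
position: [0.5335, 0.0781, 0.0626]
ee_rot: [-2.287, -2.154, 0.001]
force: [-4.2, -0.0, -2.2]
width: 0.645
gripper_force: 20.0
```

Call:
arm_command --targets '[[[0, 0, 0, 0, 0, 0], [0, 0, 0, 0, 0, 0], [0, 0, 0, 0, 0, 0], [0, 0, 0, 0, 0, 0], [0, 0, -0.01, 0, 0, 0], [0, 0, -0.03, 0, 0, 0], [0, 0, -0.05, 0, 0, 0], [0, 0, -0.05, 0, 0, 0], [-0.05, 0, -0.03, 0, 0, 0], [0, 0, 0, 0, 0, 0]]]' --jaw 0.0918

```text
clock: 21.4
position: [0.5322, 0.0243, 0.2355]
ee_rot: [2.29, 2.144, 0.003]
force: [0.8, 0.3, -0.3]
width: 0.997
gripper_force: 0.0
```

```bash
python3 w.py w8; python3 - <<'E'
import pickle
from rect import *
from cell import arm
s,d=pickle.load(open("w8.pkl","rb"));c=(.533,.078);out=[]
for z,r in((.069,30),(.037,40)):
    p=rect(d,s,c,z,half=.05,n=500);g=cv2.GaussianBlur(cv2.cvtColor(p,cv2.COLOR_RGB2GRAY),(0,0),2)
    H=cv2.HoughCircles(g,cv2.HOUGH_GRADIENT_ALT,1.5,30,param1=100,param2=.3,minRadius=int(r*5-15),maxRadius=int(r*5+15))
    print(z,None if H is None else [(round(c[0]+(x-249.5)*.0002,4),round(c[1]-(y-249.5)*.0002,4),round(R_*.2,1)) for x,y,R_ in H[0][:2,:3]])
    out.append(cv2.resize(p,(400,400)))
b=arm.get_image("side")["pixels"][185:245,190:270]
out[1]=cv2.resize(b,(400,300),interpolation=2);out[1]=np.vstack([out[1],np.zeros((100,400,3),np.uint8)])
cv2.imwrite("pics/r8.png",np.hstack(out)[:,:,::-1])
# height over seat from depth: shaft top minus hub top, along world z
for nm,uv,z in(("shafttop",(.533,.078),.085),("boss",(.533+.02,.078+.016),.069),("boss2",(.533-.02,.078+.016),.069)):
    u=proj(d,[(uv[0],uv[1],z)],s)[0].round().astype(int);dz=d["z_map"][u[1],u[0]]
    o,r=ray(d,[u],s);print(nm,u,(o+r[0]*dz).round(4))
E
```

```text
21.4 [0.5322 0.0243 0.2355] [2.2901 2.1437 0.0027] 286.6452674425858
tool x,y [[0.066, 0.998], [0.998, -0.066]]
0.069 None
0.037 [(np.float32(0.5344), np.float32(0.0784), np.float32(40.4))]
shafttop [248 129] [0.5326 0.078  0.0855]
boss [267 111] [0.5531 0.0936 0.0687]
boss2 [228 113] [0.5129 0.0943 0.0692]
```

View pics/r8.png

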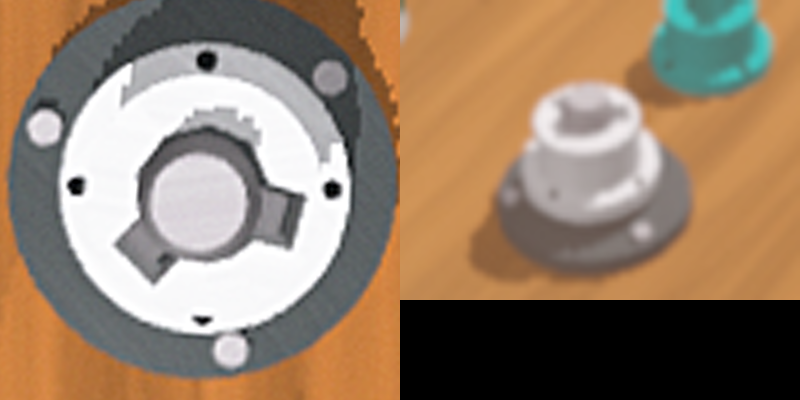

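The hub is home: its top is at 0.069 m, level and centred within about 1.5 mm, with both keyways over the keys and the gripper clear.

```bash
python3 -c "
from cell import arm
print(arm.sign_off())"
```

```text
the job is handed in; nothing more can be done
None
```

I stood the unfit hub flat in the tray, rested the 120° hub on the keys, released and re-gripped it, turned it home on the shaft, and handed the job in at about 21 s; no verdict was returned.

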